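# Hang up the panel shop hammers

## Robot

A 6-joint arm with a two-finger parallel gripper is mounted at the origin on the work surface. World frame = base frame: x ahead of the robot, y to its left, z up, the work surface at z = 0. Lengths are in m, angles in rad, forces in N, time in s.
With the tool pointing down it reaches from about 0.325 to 0.85 m from the base axis. Payload 4.4 kg.
Tool frame: the origin (TCP) lies midway between the tips of the shut fingers; the grasp point (between the pads) lies 19 mm behind it; z points along the fingers, y is the direction in which the jaws open and shut (so a half turn about z gives the same grasp; the last joint's range is limited). The gripper opens to 94 mm and grips with 3 to 60 N. Pads are 16 mm wide; open, the fingers measure 119 mm over their backs; the gripper's body (75 mm by 177 mm) begins 78 mm behind the grasp point.
Start: joints at [-1.3, 0.207, 1.542, -0, 1.393, -0.15], TCP at [0.235, -0.525, 0.205] pointing down, gripper open.
Joint ranges: [-2.73, 2.73], [-0.86, 2.22], [0.23, 2.46], [-1.11, 4.25], [0.08, 2.63], [-2.82, 2.82]. Speed limits (rad/s): [2.79, 2.79, 3.14, 3.14, 3.14, 3.14].

## Interface

Orientations are given as a rotation vector (axis times angle).
In Python, from bench import * gives the robot as it stands. The module is installed in compiled form; this text tells all that it offers.
- The arm moves only by the shell command python3 -m crank 'ROWS' [FORCE]. ROWS is JSON, a list of rows, each a list of 3 entries, a list of its own where there are three numbers: the shift along the world's x, y, z in cm, then the turn, a rotation vector about the world's x, y, z in rad, then the opening in per cent of the stroke, from 0 (shut) to 100 (fully open). In form: [[[dx, dy, dz], [rx, ry, rz], jaw], ...]. A call has 1 to 10 rows; each row is the pose to reach, as a shift and turn from the pose commanded when the call began; what a row does not reach only later rows make up. A row lasts 1/8 s, in which the tool goes at most 62.5 mm and 10.7 degrees, less where a joint would pass 70% of its speed; a pose out of reach is approached as far as the arm can. A call with a gripper value outside its range is refused whole. The fingers move at their own pace and stop on an object; FORCE is the grip in N (left out, the last holds). Time passes only in rows, so rows that repeat a pose let the fingers close. It gives the time, the measured TCP pose, the force and the opening at its end, in the units of the state.
- get_state(): the state, without advancing time (a new reading comes with each control period).
- get_image(name): name is "side" or "top" or "wrist"; returns a dict with "frame" (384x512x3 uint8, red, green, blue), "fovy" (degrees; the focal length in pixels is half the picture's height over the tangent of half this angle, whatever the lens; pixels are square), "cx", "cy" (the principal point, pixels), "rvec" (rotation vector, rad) and "tvec" (3), from world to camera coordinates, as OpenCV has them. Camera axes: x right, y down, z forward; pixel columns grow to the right and rows downward; lengths in m; the calibration is good to about 2 mm. The wrist camera is an equidistant fisheye: a pixel r from the principal point sees the ray r / f radians off the axis. A picture is of the moment at which its call begins. There is no depth.
- sign_off(): hands the job in, once; it reports no verdict.
The state is a dict: "time_s": time; "qpos": joint angles; "qvel": joint speeds; "joint_efforts": joint torques, N m; "tool_pos": TCP position; "eef_rot": TCP orientation; "wrist_force": force on the tool from outside, world axes, zero at the start; "moment": the same for the moment, N m; "gripper_width": finger opening in m.
Only numpy, scipy, OpenCV 4.12 (cv2) and the standard library are available. Lean on these libraries where they do the work, as an engineer would, in place of code of your own. Each camera call takes 0.05 s, during which the arm holds its last target. There are 200 camera calls.

## Task

Put both hammers away: lift the mallet and the small hammer out of their sloping rests and drop each one, handle first, down through the ring that fits it (mallet in the wide ring, small hammer in the narrow one) until its head sits flat on the ring. The parts bin stands in the way under the wide ring: slide it out so the mallet hangs without touching it, and leave it standing upright on the table. Do not knock over or shift the other things on the bench.

Things in the scene. Friction and masses are not known exactly. Their poses are not given: they have to be found in the camera images.
- mallet: Mallet, 0.3-0.6 kg, balanced just under its head. Origin: the shoulder (handle axis, underside of head). z: handle to head; x: along the head. Head 96 (x) x 36 (y) x 36 mm (z 0 to 36): dark steel block 60 long, white round face at each end. Wooden handle 30 (x) x 24 (y) mm, z 0 to -118, last 12 mm only 22 x 17. Starts lying in the wide rest.
- mallet_foot (a point): End of the mallet handle, on its axis, 118 mm below the shoulder.
- hammer: Small cross-pein hammer, 0.18-0.35 kg, balanced just under its head. Origin: the shoulder (handle axis, underside of head). z: handle to head; x: along the head. Head 77 long over all: steel block 44 (x) x 22 (y) x 24 mm (z 0 to 24), round face at +x, thin pein at -x. Wooden handle 20 (x) x 16 (y) mm, z 0 to -110, last 12 mm only 13 x 10. Starts in the narrow rest.
- hammer_foot (a point): End of the hammer handle, on its axis, 110 mm below the shoulder.
- wide_stand_ring (a point): Centre of the top rim of the fixed wide steel ring: inside diameter 44, outside 56, 14 mm high, axis vertical, rim 142 mm above the table. A flat arm below the rim carries it from a post 22 mm square, centred 86 mm from the ring axis along local +x (away from the robot), not above the rim, on a plate 64 x 90 x 10 mm. The stand has nothing under the ring.
- narrow_stand_ring (a point): Centre of the top rim of the fixed narrow steel ring, on the same kind of stand as the wide one: inside diameter 31, outside 43, 14 mm high, rim 134 mm above the table. The mallet handle does not pass through it.
- bin: Loose black open parts bin, 150 (x) x 100 (y) x 55 mm high, walls and floor 5 mm, 0.3-0.6 kg; origin under its centre. Its far (+x) end, filled with white relays to 68 mm high (x 12 to 68 mm), starts under the wide ring and blocks the mallet handle. Its near (-x) half is empty: 80 mm free inside the near wall. It slides on the table.
- bin_rim (a point): Middle of the top edge of the near (-x, robot side) wall of the bin, 5 mm thick, 55 mm above the table.
- wide_rest: Fixed rest of the mallet: grey slotted channel, 33 mm wide outside, 92 long, sloping 40 degrees off vertical, on a pillar and plate 130 x 80 x 8 mm. Origin on the table; the handle lies pointing down and to local +x (away from the robot), head up. Shoulder starts at local (-35, 0, 122) mm, level with the upper end of the channel, tool y axis level along local y, open side upward.
- narrow_rest: Fixed rest of the hammer: the same make and slope (40 degrees), channel 25 mm wide outside. Hammer shoulder starts at local (-35, 0, 122) mm, handle pointing down and to local +x, tool y axis level.
- contactor: Bystander: loose contactor, white and grey block 75 x 60 x 85 high (mm). Not part of the job; origin at its underside centre.
- relay: Bystander: loose relay, white and grey block 70 x 40 x 75 high (mm). Not part of the job; origin at its underside centre.
- supply: Bystander: loose aluminium power supply 100 x 60 x 120 high (mm). Not part of the job; origin at its underside centre.
- driver: Bystander: loose black-handled screwdriver lying flat, 190 long (mm). Not part of the job.
- tin: Bystander: loose steel tin, 66 diameter, 75 high (mm). Not part of the job; origin at its underside centre.
- terminals: Bystander: loose strip of terminal blocks on a short steel rail, 160 x 45 x 44 high (mm). Not part of the job; origin at its underside centre.
There are look-alikes about, which are no part of the job. Leave any red look-alike of the part that bears wide_stand_ring alone.

How it is judged:
By the outcome, as a careful person would: the job done as asked, in the order asked, and still so for the second after the job is handed in, with the robot touching nothing.
It also fails if it takes over 72 s, if anything falls off the work surface, if the arm or the gripper's body presses on something with over 40 N, if the wrist force passes 120 N, or if a joint passes its speed limit or range.

## Working session

There is one attempt and no reset: what is moved stays moved. The work goes in short steps, Python scripts to look and compute and a shell command to move; the robot and the scene stay as the last step left them, time stands still between calls to the robot, and variables do not carry over. Pictures are saved under pics/ and viewed, about 8 in all and at most 12, crops included, and the job is handed in when it is done.

```bash
mkdir -p pics; cat > h.py <<'E'
from bench import *
import numpy as np, cv2
from scipy.spatial.transform import Rotation as R
def cam(n,save=None):
    d=get_image(n)
    if save: cv2.imwrite('pics/'+save,cv2.cvtColor(d['frame'],cv2.COLOR_RGB2BGR)); np.save('pics/'+save+'.npy',d,allow_pickle=True)
    return d
def load(s): return np.load('pics/'+s+'.npy',allow_pickle=True).item()
def f(d): return 192/np.tan(np.radians(d['fovy'])/2)
def ray(d,u,v,fish=False):
    x,y=(u-d['cx'])/f(d),(v-d['cy'])/f(d)
    if fish:
        r=np.hypot(x,y); s=np.sin(r)/max(r,1e-9); c=np.array([x*s,y*s,np.cos(r)])
    else: c=np.array([x,y,1.])
    M=R.from_rotvec(np.ravel(d['rvec'])).as_matrix(); return -M.T@np.ravel(d['tvec']), M.T@c/np.linalg.norm(c)
def onz(d,u,v,z,fish=False):
    o,r=ray(d,u,v,fish); return o+r*(z-o[2])/r[2]
def proj(d,p,fish=False):
    M=R.from_rotvec(np.ravel(d['rvec'])).as_matrix(); c=M@np.asarray(p,float)+np.ravel(d['tvec'])
    if fish:
        t=np.arctan2(np.hypot(c[0],c[1]),c[2]); k=t/np.hypot(c[0],c[1]); return np.array([d['cx']+f(d)*c[0]*k,d['cy']+f(d)*c[1]*k])
    return np.array([d['cx']+f(d)*c[0]/c[2],d['cy']+f(d)*c[1]/c[2]])
def two(a,ua,b,ub):
    o1,r1=ray(a,*ua);o2,r2=ray(b,*ub)
    s=np.linalg.lstsq(np.c_[r1,-r2],o2-o1,rcond=None)[0]
    p,q=o1+s[0]*r1,o2+s[1]*r2; return (p+q)/2,np.linalg.norm(p-q)
E
python3 - <<'E'
from h import *
for n in('top','side','wrist'):
    d=cam(n,n+'0.png'); o,r=ray(d,d['cx'],d['cy']); print(n,d['fovy'],d['cx'],d['cy'],o,r)
s=get_state(); print(s)
a,b=[cv2.resize(cv2.imread(f'pics/{n}0.png'),(800,600),interpolation=cv2.INTER_CUBIC) for n in('top','side')]
cv2.imwrite('pics/topL.png',a);cv2.imwrite('pics/sideL.png',b)
E
```

```text
top 42.27757734449598 261.0169844329686 184.726526180944 [0.30820113 0.06912026 1.4418365 ] [ 0.15817841 -0.01211897 -0.98733617]
side 56.38080714158576 258.9648410070886 195.7159376653443 [0.11196805 0.73717498 0.79118309] [ 0.40554594 -0.65452197 -0.63807012]
wrist 65.70646984690485 260.5099487491069 186.39312223799345 [ 0.30192084 -0.49440789  0.38430982] [-0.23145372 -0.10118929 -0.96756907]
{'time_s': 0.15, 'qpos': array([-1.29950357e+00,  2.07281017e-01,  1.54255334e+00, -1.30354584e-05,
        1.39349072e+00, -1.50514210e-01]), 'qvel': array([-0.0010222 , -0.0024995 , -0.00277182, -0.00140305,  0.00114148,
        0.00025476]), 'joint_efforts': array([ 4.87111956e-04, -3.71312463e+01, -2.81812799e+01,  6.99453475e-02,
        3.26804013e-02, -8.78581636e-05]), 'tool_pos': array([ 0.23522812, -0.52403389,  0.20455968]), 'eef_rot': array([-3.07029084e+00, -6.57313547e-01,  1.84249828e-04]), 'wrist_force': array([ 0.24395908, -0.60295087,  0.20915627]), 'moment': array([-0.01873429, -0.01277114,  0.01723764]), 'gripper_width': 0.09395442117136217}
```

View pics/topL.png

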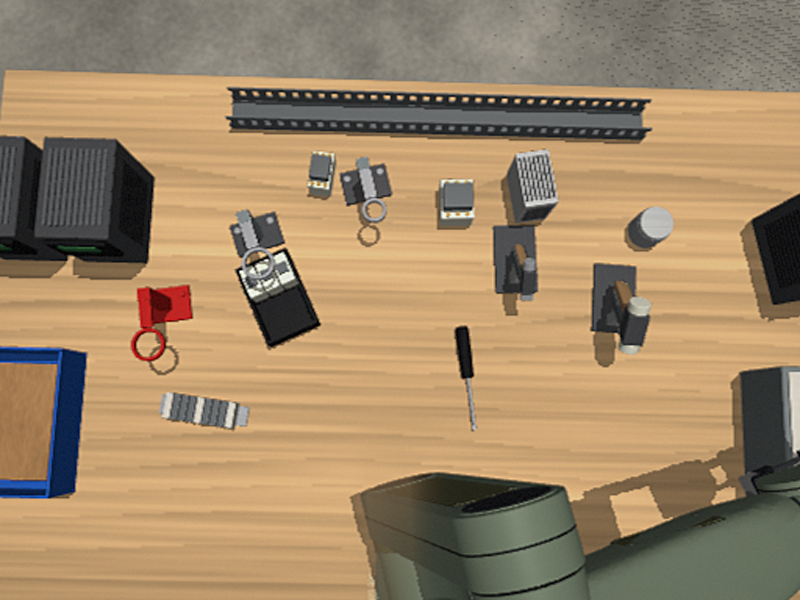

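View pics/sideL.png

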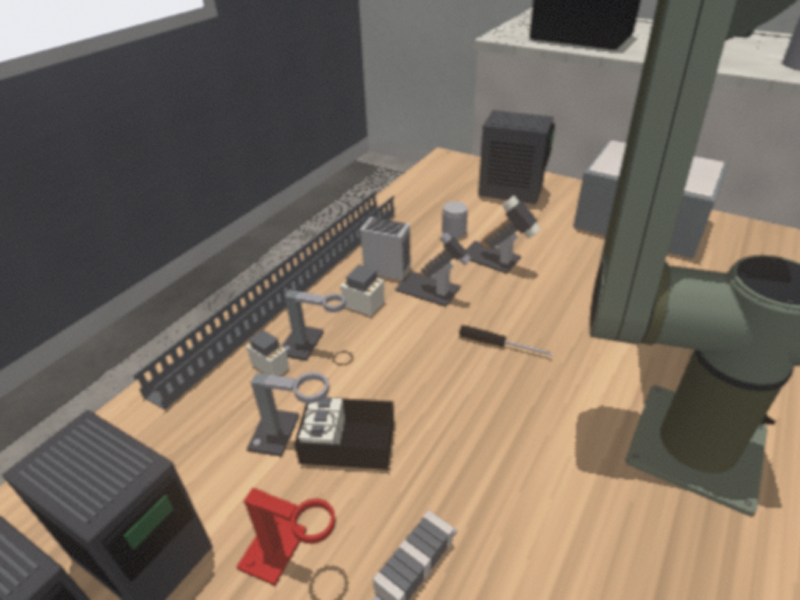

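Top view (800×600): wide ring is at (258,262) over the bin, with the bin's near wall around (295,335). The narrow ring is at (374,210), the hammer at (525,270) and the mallet at (635,325). Of the three rings, the red one (149,345) is the look-alike. The grey (258,262) ring fits: it is the larger grey one and stands over the bin. I'll confirm it in enlarged crops.

```bash
python3 - <<'E'
from h import *
def crop(n,x,y,w,h,W,H):
    im=cv2.imread(f'pics/{n}0.png')[y:y+h,x:x+w]; im=cv2.resize(im,(W,H),interpolation=cv2.INTER_CUBIC)
    k=W/w
    for u in range(x-x%10+10,x+w,10): cv2.putText(im,str(u),(int((u-x)*k)-8,8),0,.3,(0,0,255)); cv2.line(im,(int((u-x+.5)*k),10),(int((u-x+.5)*k),14),(0,0,255))
    for v in range(y-y%10+10,y+h,10): cv2.putText(im,str(v),(0,int((v-y+.5)*k)+3),0,.3,(0,0,255)); cv2.line(im,(20,int((v-y+.5)*k)),(24,int((v-y+.5)*k)),(0,0,255))
    return im
cv2.imwrite('pics/c1.png',np.hstack([crop('top',145,98,110,130,400,473),crop('top',310,110,110,130,400,473)]))
cv2.imwrite('pics/c2.png',np.hstack([crop('side',155,175,105,130,400,495),crop('side',250,115,105,130,400,495)]))
E
```

```text
(no output)
```

View pics/c1.png

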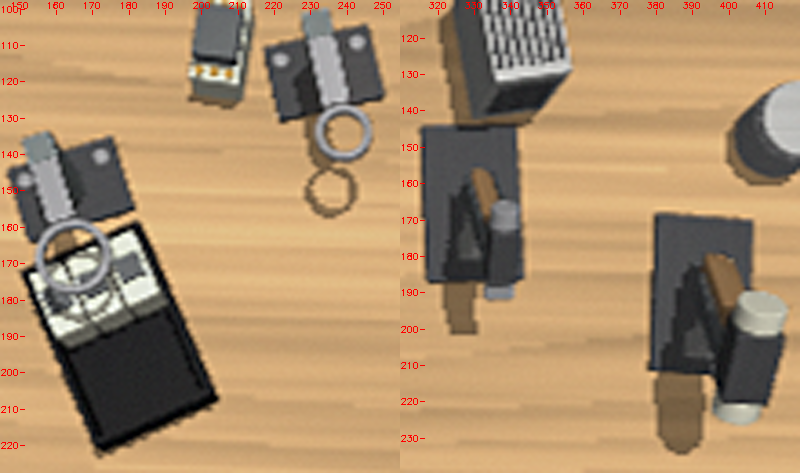

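View pics/c2.png

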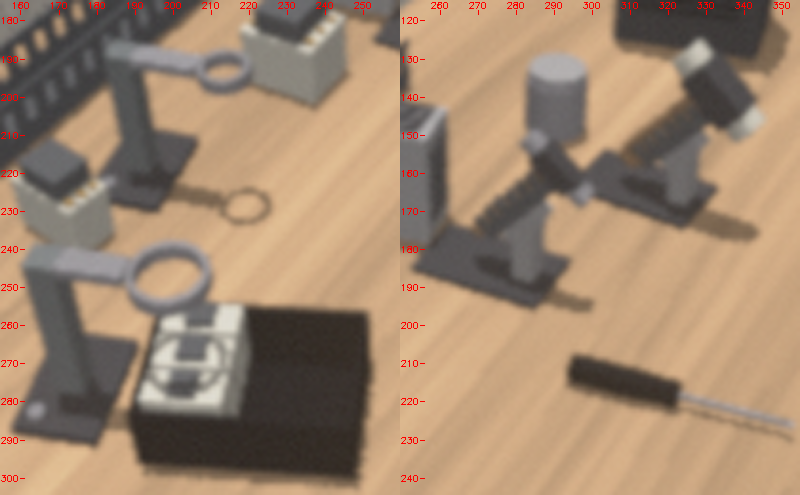

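Side view: the grey wide ring (199,246) and narrow ring (213,193) are clear, and the red stand is a separate one. The hammer and mallet lie heads-up in the rests. Now measuring.

```bash
cat > m.py <<'E'
from h import *
t=load('top0.png');s=load('side0.png');np.set_printoptions(precision=4,suppress=True)
T=lambda x,y:(145+x/3.636-.5,98+y/3.636-.5)
T2=lambda x,y:(310+(x-400)/3.636-.5,110+y/3.636-.5)
S=lambda x,y:(155+x/3.81-.5,175+y/3.81-.5)
S2=lambda x,y:(250+(x-400)/3.81-.5,115+y/3.81-.5)
for n,a,b,z in(('wide',(73,257),(168,273),.142),('narrow',(343,132),(223,70),.134)):
    print(n,onz(t,*T(*a),z),onz(s,*S(*b),z),two(t,T(*a),s,S(*b)))
for z in(0,.055):
    c=[onz(t,*T(*p),z) for p in((102,452),(217,402),(140,222),(24,268))]
    print('bin',z,c,[np.linalg.norm(c[i]-c[i-1]) for i in range(4)])
for n,ps in(('wrest',((655,213),(753,220),(650,370))),('nrest',((422,126),(520,126),(523,284),(427,282)))):
    c=[onz(t,*T2(*p),.008) for p in ps]; print(n,c,[np.linalg.norm(c[i]-c[i-1]) for i in range(len(c))])
E
python3 m.py
```

```text
wide [0.5547 0.3103 0.142 ] [0.5535 0.3094 0.142 ] (array([0.554 , 0.3099, 0.1424]), np.float64(0.0014224006942792542))
narrow [0.656  0.1163 0.134 ] [0.6527 0.1182 0.134 ] (array([0.6558, 0.1159, 0.1313]), np.float64(0.0018489433658394584))
bin 0 [array([0.4241, 0.3053, 0.    ]), array([0.4663, 0.2155, 0.    ]), array([0.6119, 0.2839, 0.    ]), array([0.5715, 0.3758, 0.    ])] [np.float64(0.1633967582851441), np.float64(0.09928780930078843), np.float64(0.16088952822010202), np.float64(0.10034407414640692)]
bin 0.055 [array([0.4197, 0.2963, 0.055 ]), array([0.4603, 0.2099, 0.055 ]), array([0.6003, 0.2757, 0.055 ]), array([0.5615, 0.3641, 0.055 ])] [np.float64(0.15716385900104135), np.float64(0.09550039685756818), np.float64(0.15475226922067495), np.float64(0.09651636964066856)]
wrest [array([ 0.5963, -0.2974,  0.008 ]), array([ 0.5925, -0.3772,  0.008 ]), array([ 0.4681, -0.2914,  0.008 ])] [np.float64(0.1282933393470002), np.float64(0.07986315097483551), np.float64(0.15109897283186777)]
nrest [array([ 0.6638, -0.1076,  0.008 ]), array([ 0.6659, -0.1878,  0.008 ]), array([ 0.5353, -0.1898,  0.008 ]), array([ 0.535 , -0.1123,  0.008 ])] [np.float64(0.128888522087037), np.float64(0.08023211548870676), np.float64(0.13063077609665366), np.float64(0.0774806472028867)]
```

Rings: wide (0.554,0.310), narrow (0.655,0.117), and the two views agree to 2–3 mm. Bin yaw is 25.4°, near rim middle about (0.446,0.256). Next I'll put shut fingers into its empty half and pull it toward the robot.

```bash
python3 -m crank '[[[0,0,6],[0,0,0],0],[[0,0,10],[0,0,0],0],[[24.3,79.6,10],[0,0,0.02],0],[[24.3,79.6,10],[0,0,0.02],0],[[24.3,79.6,10],[0,0,0.02],0],[[24.3,79.6,10],[0,0,0.02],0],[[24.3,79.6,10],[0,0,0.02],0],[[24.3,79.6,10],[0,0,0.02],0],[[24.3,79.6,10],[0,0,0.02],0],[[24.3,79.6,10],[0,0,0.02],0]]' 20; python3 - <<'E'
from bench import *
s=get_state();print(s['tool_pos'],s['eef_rot'],s['qpos'])
E
```

```text
time_s: 1.4
tool_pos: [0.3814, -0.0444, 0.3054]
eef_rot: [3.065, 0.688, 0.001]
wrist_force: [1.3, -0.4, -0.6]
gripper_width: 0.0006
[ 0.38142069 -0.04443533  0.30542959] [3.06493299e+00 6.87529779e-01 1.17279053e-03] [-3.42369033e-01 -2.88411206e-01  1.81443075e+00 -1.75634618e-05
  1.61467899e+00  7.87089795e-01]
```

```bash
python3 -m crank '[[[9.7,31.5,0],[0,0,0],0],[[9.7,31.5,0],[0,0,0],0],[[9.7,31.5,0],[0,0,0],0],[[9.7,31.5,0],[0,0,0],0],[[9.7,31.5,0],[0,0,0],0],[[9.7,31.5,0],[0,0,0],0],[[9.7,31.5,0],[0,0,0],0],[[9.7,31.5,0],[0,0,0],0]]'; python3 - <<'E'
from h import *
s=get_state();print(s['tool_pos'],s['qpos'])
d=cam('wrist','w1.png'); print(proj(d,[.446,.256,.055],True),proj(d,s['tool_pos'],True), proj(d,[.554,.310,.142],True))
E
```

```text
time_s: 2.4
tool_pos: [0.4782, 0.2671, 0.3054]
eef_rot: [3.065, 0.686, -0.001]
wrist_force: [1.3, -0.8, -0.6]
gripper_width: 0.0005
[0.47816145 0.26713447 0.30540806] [ 3.51870040e-01  8.92353952e-02  1.47065660e+00 -6.81955698e-04
  1.58231869e+00  1.48229801e+00]
[258.08463249 182.62881169] [260.6130892  225.01222372] [254.80527645  98.28621495]
```

View pics/w1.png

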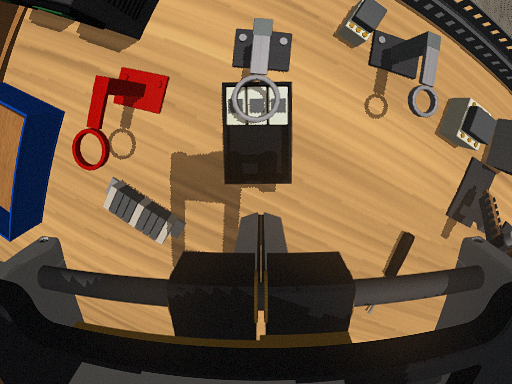

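The wrist view shows the wide ring at (256,99), where 255,98 was predicted. The bin is square to the tool, its near edge at row 183, centre column 257. Descending into the empty half and pulling.

```bash
python3 -m crank '[[[0,0.2,-24],[0,0,0],0],[[0,0.2,-24],[0,0,0],0],[[0,0.2,-24],[0,0,0],0],[[0,0.2,-24],[0,0,0],0],[[0,0.2,-26.5],[0,0,0],0],[[0,0.2,-28],[0,0,0],0],[[0,0.2,-28.3],[0,0,0],0],[[0,0.2,-28.3],[0,0,0],0]]'
python3 -m crank '[[[-1.2,-0.6,0],[0,0,0],0],[[-2.2,-1.1,0],[0,0,0],0],[[-3.5,-1.7,0],[0,0,0],0],[[-5,-2.4,0],[0,0,0],0],[[-6.5,-3.1,0],[0,0,0],0],[[-8,-3.8,0],[0,0,0],0],[[-9.5,-4.5,0],[0,0,0],0],[[-10.6,-5,0],[0,0,0],0],[[-11,-5.2,0],[0,0,0],0],[[-11,-5.2,0],[0,0,0],0]]'
```

```text
time_s: 3.45
tool_pos: [0.4796, 0.2707, 0.0238]
eef_rot: [-3.065, -0.687, -0.004]
wrist_force: [0.2, -0.2, -0.3]
gripper_width: 0.0005
time_s: 4.7
tool_pos: [0.3674, 0.2183, 0.0222]
eef_rot: [3.065, 0.688, -0.002]
wrist_force: [-0.2, -0.1, -0.5]
gripper_width: 0.0007
```

```bash
python3 -m crank '[[[0.6,0.3,0],[0,0,0],0],[[0.6,0.3,6],[0,0,0],0],[[0.6,0.3,28],[0,0,0],0],[[0.6,0.3,28],[0,0,0],0],[[0.6,0.3,28],[0,0,0],0],[[0.6,0.3,28],[0,0,0],0],[[0.6,0.3,28],[0,0,0],0]]'
python3 - <<'E'
from m import *
tn=cam('top','top1.png'); sn=cam('side','side1.png')
im=np.vstack([np.hstack([cv2.imread('pics/top1.png')[90:270,110:410]]),cv2.imread('pics/side1.png')[150:330,100:400]])
cv2.imwrite('pics/v6.png',cv2.resize(im,(500,600),interpolation=cv2.INTER_CUBIC))
def tool(c,yaw,L):
    r=np.array([np.cos(yaw),np.sin(yaw),0]);z=np.array([0,0,1.])
    sh=np.array([*c,.122])-.035*r; a=np.radians(40); tz=-np.sin(a)*r+np.cos(a)*z; tx=np.cos(a)*r+np.sin(a)*z
    return sh,tx,tz,r
for n,c,y,h,e in(('mallet',(.5303,-.3343),np.radians(-2.7),.018,.039),('hammer',(.600,-.1494),np.radians(1.5),.012,.022)):
    sh,tx,tz,r=tool(c,y,0); print(n,sh)
    for k in(e,0,-e):
        p=sh+h*tz+k*tx; print(p,'top',proj(t,p),'side',proj(s,p))
# white caps
for nm,d,(x0,y0,x1,y1) in(('top',t,(380,185,420,235)),('side',s,(318,120,350,155))):
    a=d['frame'][y0:y1,x0:x1].astype(int); m=((a.min(2)>120)&(a.max(2)-a.min(2)<45)).astype(np.uint8)
    q=cv2.connectedComponentsWithStats(m); print(nm,[(q[2][i][4],q[2][i][:4]+[x0,y0,0,0],q[3][i]+[x0,y0]) for i in range(1,q[0]) if q[2][i][4]>15])
E
```

```text
time_s: 5.58
tool_pos: [0.3765, 0.2224, 0.3055]
eef_rot: [-3.065, -0.688, -0.01]
wrist_force: [-0.3, 0.1, -0.6]
gripper_width: 0.0007
wide [0.5547 0.3103 0.142 ] [0.5535 0.3094 0.142 ] (array([0.554 , 0.3099, 0.1424]), np.float64(0.0014224006942792542))
narrow [0.656  0.1163 0.134 ] [0.6527 0.1182 0.134 ] (array([0.6558, 0.1159, 0.1313]), np.float64(0.0018489433658394584))
bin 0 [array([0.4241, 0.3053, 0.    ]), array([0.4663, 0.2155, 0.    ]), array([0.6119, 0.2839, 0.    ]), array([0.5715, 0.3758, 0.    ])] [np.float64(0.1633967582851441), np.float64(0.09928780930078843), np.float64(0.16088952822010202), np.float64(0.10034407414640692)]
bin 0.055 [array([0.4197, 0.2963, 0.055 ]), array([0.4603, 0.2099, 0.055 ]), array([0.6003, 0.2757, 0.055 ]), array([0.5615, 0.3641, 0.055 ])] [np.float64(0.15716385900104135), np.float64(0.09550039685756818), np.float64(0.15475226922067495), np.float64(0.09651636964066856)]
wrest [array([ 0.5963, -0.2974,  0.008 ]), array([ 0.5925, -0.3772,  0.008 ]), array([ 0.4681, -0.2914,  0.008 ])] [np.float64(0.1282933393470002), np.float64(0.0798631509748355
[... 441 characters left out ...]
1  0.1358] top [405.359  200.7165] side [327.3839 137.5438]
[ 0.4539 -0.3307  0.1107] top [402.2962 212.8291] side [334.358  145.9907]
hammer [ 0.565  -0.1503  0.122 ]
[ 0.5741 -0.1501  0.1453] top [337.6671 165.0263] side [280.5558 152.9243]
[ 0.5573 -0.1505  0.1312] top [336.9614 172.2077] side [285.0334 157.8492]
[ 0.5405 -0.151   0.1171] top [336.2677 179.2685] side [289.4924 162.7534]
top [(np.int32(135), array([403, 190,  14,  12]), array([409.1037, 195.4593])), (np.int32(58), array([397, 221,  12,   6]), array([402.9138, 223.1897]))]
side [(np.int32(51), array([322, 125,  10,   9]), array([326.5294, 129.4706])), (np.int32(39), array([338, 142,   8,  10]), array([341.3846, 146.6923]))]
```

View pics/v6.png

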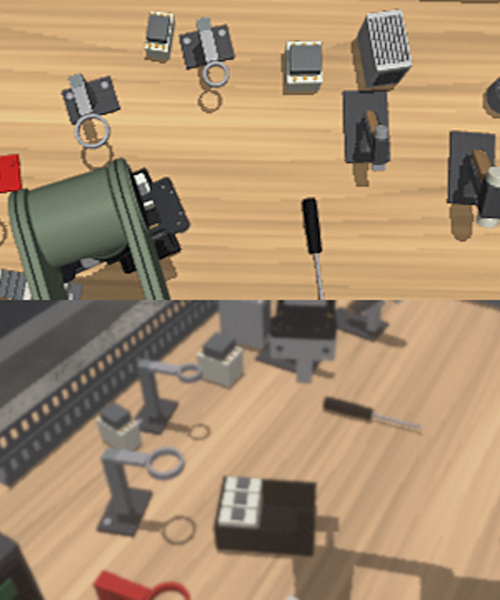

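The bin now stands clear of the ring (side view, upright). The head caps lie about 2 cm nearer than the plate centre implies, so I'm triangulating the heads directly.

```bash
python3 - <<'E' | tail -8
from m import *
A=two(t,(409.1,195.5),s,(326.5,129.5));B=two(t,(402.9,223.2),s,(341.4,146.7));print(A,B,(A[0]+B[0])/2, A[0]-B[0])
# hammer face end and pein end
C=two(t,T2(504,213),s,S2(540,142));D=two(t,T2(500,292),s,S2(582,192));print(C,D,(C[0]+D[0])/2,C[0]-D[0])
E
python3 -m crank '[[[5,-25,0],[0,0,0],60],[[5,-25,0],[0,0,0],60],[[5,-25,0],[0,0,0],60],[[5,-25,0],[0,0,0],60],[[0,-52,2],[0,0,-0.49],60],[[0,-52,2],[0,0,-0.49],60],[[0,-52,2],[0,0,-0.49],60],[[0,-52,2],[0,0,-0.49],60],[[0,-52,2],[0,0,-0.49],60],[[0,-52,2],[0,0,-0.49],60]]'
python3 - <<'E'
from h import *
d=cam('wrist','w2.png');s=get_state();print(s['tool_pos'],s['qpos'])
E
```

```text
wide [0.5547 0.3103 0.142 ] [0.5535 0.3094 0.142 ] (array([0.554 , 0.3099, 0.1424]), np.float64(0.0014224006942792542))
narrow [0.656  0.1163 0.134 ] [0.6527 0.1182 0.134 ] (array([0.6558, 0.1159, 0.1313]), np.float64(0.0018489433658394584))
bin 0 [array([0.4241, 0.3053, 0.    ]), array([0.4663, 0.2155, 0.    ]), array([0.6119, 0.2839, 0.    ]), array([0.5715, 0.3758, 0.    ])] [np.float64(0.1633967582851441), np.float64(0.09928780930078843), np.float64(0.16088952822010202), np.float64(0.10034407414640692)]
bin 0.055 [array([0.4197, 0.2963, 0.055 ]), array([0.4603, 0.2099, 0.055 ]), array([0.6003, 0.2757, 0.055 ]), array([0.5615, 0.3641, 0.055 ])] [np.float64(0.15716385900104135), np.float64(0.09550039685756818), np.float64(0.15475226922067495), np.float64(0.09651636964066856)]
wrest [array([ 0.5963, -0.2974,  0.008 ]), array([ 0.5925, -0.3772,  0.008 ]), array([ 0.4681, -0.2914,  0.008 ])] [np.float64(0.1282933393470002), np.float64(0.07986315097483551), np.float64(0.15109897283186777)]
nrest [array([ 0.6638, -0.1076,  0.008 ]), array([ 0.6659, -0.1878,  0.008 ]), array([ 0.5353, -0.1898,  0.008 ]), array([ 0.535 , -0.1123,  0.008 ])] [np.float64(0.128888522087037), np.float64(0.08023211548870676), np.float64(0.13063077609665366), np.float64(0.0774806472028867)]
(array([ 0.4925, -0.3337,  0.1649]), np.float64(0.002786601904247404)) (array([ 0.4266, -0.3296,  0.1165]), np.float64(0.002569863422083611)) [ 0.4596 -0.3316  0.1407] [ 0.0659 -0.0041  0.0484]
(array([ 0.5594, -0.1513,  0.1547]), np.float64(0.009716096163598458)) (array([ 0.5121, -0.1527,  0.1169]), np.float64(0.0011399975136306185)) [ 0.5358 -0.152   0.1358] [0.0473 0.0014 0.0378]
time_s: 6.92
tool_pos: [0.373, -0.2992, 0.3193]
eef_rot: [-3.136, 0.082, 0.007]
wrist_force: [0.7, 0.7, -0.5]
gripper_width: 0.0566
[ 0.37342351 -0.29791953  0.31964613] [-8.55230644e-01 -6.81289399e-02  1.60115865e+00  5.34608417e-04
  1.61439366e+00  7.65674359e-01]
```

View pics/w2.png

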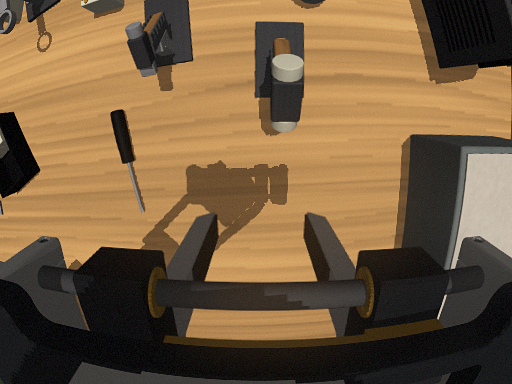

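Wrist view: mallet caps at (288,68) and (285,126), jaws in line with the head. I'll check the triangulated poses (shoulder about 55 mm nearer than the plate centre) against this view.

```bash
python3 - <<'E'
from h import *
np.set_printoptions(precision=4,suppress=True)
d=load('w2.png')
im=d['frame'].astype(int)
a=np.radians(40)
def pts(sh,yaw,xs,zs,ry):
    r=np.array([np.cos(yaw),np.sin(yaw),0]);y=np.array([-r[1],r[0],0]);tz=-np.sin(a)*r+[0,0,np.cos(a)];tx=np.cos(a)*r+[0,0,np.sin(a)]
    return [np.array(sh)+x*tx+zs*tz+ry*np.cos(k)*y+ry*np.sin(k)*tz for x in xs for k in np.arange(0,6.28,.3)]
for n,xs in(('far cap',(.030,.048)),('near cap',(-.030,-.048)),('block',(-.03,.03))):
    P=np.array([proj(d,p,True) for p in pts((.475,-.333,.122),np.radians(-2.7),xs,.018,.018)]);print(n,P.min(0),P.max(0))
m=((im.min(2)>110)&(im.max(2)-im.min(2)<50)).astype(np.uint8)[40:140,255:320]
q=cv2.connectedComponentsWithStats(m)
print([(q[2][i][:4]+[255,40,255,40])[:2].tolist()+(q[2][i][:2]+q[2][i][2:4]+[255,40]-1).tolist() for i in range(1,q[0]) if q[2][i][4]>20])
for n,p in(('ham face end',(.545+.0385*.766-.012*.643,-.151,.122+.0385*.643+.012*.766)),('pein',(.545-.0385*.766-.012*.643,-.151,.122-.0385*.643+.012*.766)),('ring n',(.655,.117,.134)),('plateTL',(.5963,-.2974,.008)),('TR',(.5925,-.3772,.008))): print(n,proj(d,p,True))
E
```

```text
far cap [270.1503  52.7997] [302.9628  82.6047]
near cap [269.2679 104.0887] [297.6099 132.6209]
block [269.4631  65.7104] [301.6643 122.2979]
[[272, 54, 303, 81], [274, 122, 295, 131]]
ham face end [131.6021  25.6405]
pein [147.4623  74.7597]
ring n [ 2.5068 21.9357]
plateTL [253.0346  21.4303]
TR [301.5743  22.0942]
```

Prediction and view agree within 1–2 px. Tilting 40° to line up with the mallet handle at a pre-grasp.

```bash
python3 -m crank '[[[2,-3,-4],[-0.033,-0.697,0],64],[[2,-3,-4],[-0.033,-0.697,0],64],[[2,-3,-4],[-0.033,-0.697,0],64],[[2,-3,-4],[-0.033,-0.697,0],64],[[2,-3,-4],[-0.033,-0.697,0],64],[[2,-3,-4],[-0.033,-0.697,0],64]]'
cat > g.py <<'E'
from h import *
import sys
np.set_printoptions(precision=4,suppress=True)
def to(p,yaw,tilt):  # print shift cm and turn to reach p with tool x at yaw, tilt outward
    s=get_state(); r=np.array([np.cos(yaw),np.sin(yaw),0])
    z=np.sin(tilt)*r-[0,0,np.cos(tilt)]; y=np.array([r[1],-r[0],0]); x=np.cross(y,z)
    Rc=R.from_rotvec(s['eef_rot']); c=Rc.as_matrix()
    if c[:,1]@y<0: y=-y;x=-x
    Rd=R.from_matrix(np.c_[x,y,z])
    print('shift cm',(np.array(p)-s['tool_pos'])*100,'turn',(Rd*Rc.inv()).as_rotvec(),'q',s['qpos'],'F',s['wrist_force'],'w',s['gripper_width'])
E
python3 - <<'E'
from g import *
a=np.radians(40);yw=np.radians(-2.7);tz=np.array([-np.sin(a)*np.cos(yw),-np.sin(a)*np.sin(yw),np.cos(a)])
sh=np.array([.475,-.334,.122]);print(sh+.107*tz,sh+.007*tz)
to(sh+.107*tz,yw,a);to(sh+.007*tz,yw,a)
E
```

```text
time_s: 7.72
tool_pos: [0.3951, -0.3278, 0.2828]
eef_rot: [2.938, -0.069, 1.067]
wrist_force: [0.1, -0.4, 0.6]
gripper_width: 0.0603
[ 0.4063 -0.3308  0.204 ] [ 0.4705 -0.3338  0.1274]
shift cm [ 1.1216 -0.2991 -7.8816] turn [-0.0006 -0.0015 -0.0005] q [-1.3046 -0.2768  2.0137  0.7007  1.2439  0.1346] F [ 0.0913 -0.418   0.5861] w 0.060342211805753145
shift cm [  7.5423  -0.6019 -15.542 ] turn [-0.0006 -0.0015 -0.0005] q [-1.3046 -0.2768  2.0137  0.7007  1.2439  0.1346] F [ 0.0913 -0.418   0.5861] w 0.060342211805753145
```

```bash
python3 -m crank '[[[1.1,-0.3,-7.9],[0,0,0],64],[[1.1,-0.3,-7.9],[0,0,0],64],[[4.3,-0.45,-11.7],[0,0,0],64],[[6.2,-0.55,-14],[0,0,0],64],[[7.5,-0.6,-15.5],[0,0,0],64],[[7.5,-0.6,-15.5],[0,0,0],64],[[7.5,-0.6,-15.5],[0,0,0],64]]'
python3 - <<'E'
from g import *
to([.4705,-.3338,.1274],np.radians(-2.7),np.radians(40)); cam('wrist','w3.png')
E
```

```text
time_s: 8.6
tool_pos: [0.4702, -0.3349, 0.1288]
eef_rot: [2.935, -0.068, 1.07]
wrist_force: [0.1, 1.0, 0.7]
gripper_width: 0.0601
shift cm [ 0.0283  0.1051 -0.1373] turn [ 0.0008  0.0007 -0.0003] q [-1.125   0.0627  2.0713  0.8632  0.8413 -0.0506] F [0.1216 0.9889 0.7437] w 0.060143473442103274
```

View pics/w3.png

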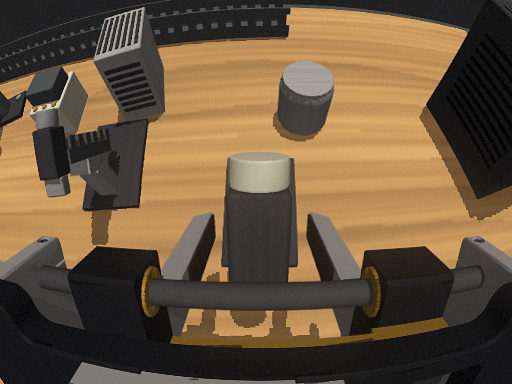

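Wrist view: the head sits centred between the fingers (column 260). Gripping, then lifting straight up.

```bash
python3 -m crank '[[[0,0,0],[0,0,0],20],[[0,0,0],[0,0,0],20],[[0,0,0],[0,0,0],20],[[0,0,0],[0,0,0],20],[[0,0,0],[0,0,0],20]]' 60; python3 -m crank '[[[0,0,1.5],[0,0,0],20],[[0,0,4],[0,0,0],20],[[0,0,8],[0,0,0],20],[[0,0,13],[0,0,0],20],[[0,0,18],[0,0,0],20],[[0,0,18],[0,0,0],20]]'
python3 - <<'E'
from g import *
to([.4705,-.3338,.32],np.radians(-2.7),0)
E
```

```text
time_s: 9.28
tool_pos: [0.4693, -0.3342, 0.1278]
eef_rot: [2.937, -0.07, 1.069]
wrist_force: [-5.5, 2.3, 6.6]
gripper_width: 0.0356
time_s: 10.02
tool_pos: [0.4702, -0.3366, 0.312]
eef_rot: [2.927, -0.067, 1.071]
wrist_force: [-0.2, 0.4, -3.0]
gripper_width: 0.0354
shift cm [0.0252 0.2846 0.798 ] turn [ 0.041   0.7005 -0.0016] q [-1.1259 -0.1848  1.8831  0.6673  1.1533  0.3024] F [-0.1723  0.4072 -3.0004] w 0.03539546546019079
```

Held (35 mm width). Turning the mallet upright and going over to the wide ring.

```bash
python3 -m crank '[[[0,0,5],[0.04,0.70,0],20],[[0,0,5],[0.04,0.70,0],20],[[0,0,5],[0.04,0.70,0],20],[[0,0,5],[0.04,0.70,0],20],[[0,15,5],[0.04,0.70,0],20],[[4,30,5],[0.04,0.70,0],20],[[6,40,5],[0.04,0.70,0],20],[[6,40,5],[0.04,0.70,0],20],[[6,40,5],[0.04,0.70,0],20],[[6,40,5],[0.04,0.70,0],20]]'
python3 - <<'E'
from g import *
to([.554,.310,.34],np.radians(-2.7),0)
E
```

```text
time_s: 11.28
tool_pos: [0.5231, 0.038, 0.3537]
eef_rot: [-3.133, 0.078, 0.013]
wrist_force: [0.6, -0.4, -3.7]
gripper_width: 0.0358
shift cm [ 3.0891 27.2017 -1.3744] turn [-0.0073 -0.0083  0.0027] q [-0.0969  0.0294  1.4378  0.0065  1.6833  1.5244] F [ 0.6375 -0.4154 -3.6645] w 0.03575123902615607
```

```bash
python3 -m crank '[[[3.1,27.2,-1],[0,0,0],20],[[3.1,27.2,-1],[0,0,0],20],[[3.1,27.2,-1],[0,0,0],20],[[3.1,27.2,-1],[0,0,0],20],[[3.1,27.2,-1],[0,0,0],20],[[3.1,27.2,-1],[0,0,0],20],[[3.1,27.2,-4.5],[0,0,0],20],[[3.1,27.2,-4.5],[0,0,0],20],[[3.1,27.2,-4.5],[0,0,0],20]]'
python3 - <<'E'
from g import *
to([.554,.310,.30],np.radians(-2.7),0)
a=cam('side','s4.png');b=cam('top','t4.png');c=cam('wrist','w4.png');s=get_state()
for d in(a,b): print(proj(d,[.554,.310,.142]),proj(d,s['tool_pos']-[0,0,.125]))
A=cv2.resize(cv2.imread('pics/s4.png')[160:310,130:280],(400,400),interpolation=cv2.INTER_CUBIC)
B=cv2.resize(cv2.imread('pics/w4.png'),(400,300))
B=cv2.copyMakeBorder(B,0,100,0,0,0)
cv2.imwrite('pics/v9.png',np.hstack([A,B]))
E
```

```text
time_s: 12.4
tool_pos: [0.5554, 0.3065, 0.3128]
eef_rot: [-3.134, 0.082, 0.005]
wrist_force: [0.4, -0.7, -2.4]
gripper_width: 0.0357
shift cm [-0.1388  0.3539 -1.2834] turn [-0.0061 -0.003   0.005 ] q [0.3642 0.2765 1.2378 0.0068 1.6279 1.9875] F [ 0.3562 -0.6888 -2.4353] w 0.03568052339529369
[198.2818 246.2324] [195.7912 231.5688]
[164.6956 168.4268] [162.5046 164.1965]
```

View pics/v9.png

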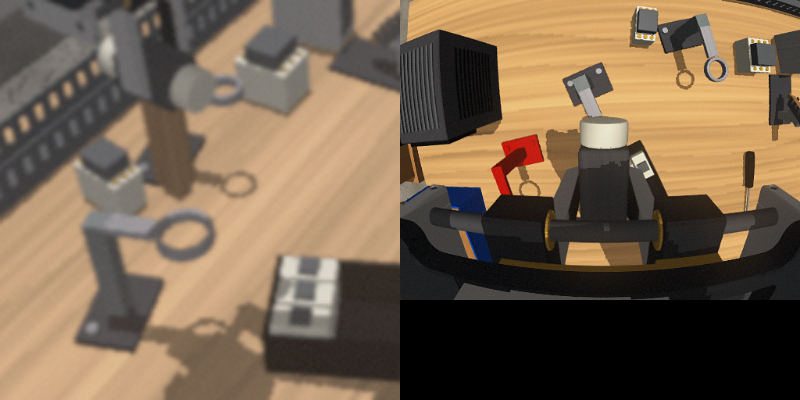

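The foot shows at side px (195,232.5), where (196,231.6) was predicted, so the mallet hangs straight. Aligning, then checking.

```bash
python3 -m crank '[[[0,0.1,-2.5],[-0.006,-0.003,0.005],20],[[0,0.1,-2.5],[-0.006,-0.003,0.005],20],[[0,0.1,-2.5],[-0.006,-0.003,0.005],20],[[0,0.1,-2.5],[-0.006,-0.003,0.005],20]]'
python3 - <<'E'
from g import *
to([.554,.310,.28],np.radians(-2.7),0)
a=cam('side','s5.png');s=get_state()
A=cv2.resize(cv2.imread('pics/s5.png')[180:270,160:250],(600,600),interpolation=cv2.INTER_CUBIC)
P=lambda p:((proj(a,p)-[160,180]+.5)*600/90).astype(int)
print(P([.554,.310,.142]),P(s['tool_pos']-[0,0,.125]))
cv2.imwrite('pics/v10.png',A)
E
```

```text
time_s: 13.05
tool_pos: [0.5557, 0.309, 0.289]
eef_rot: [-3.139, 0.072, -0.004]
wrist_force: [-0.4, 0.1, -2.7]
gripper_width: 0.0357
shift cm [-0.1724  0.1019 -0.9038] turn [-0.0014  0.0023 -0.0015] q [0.3712 0.2861 1.2732 0.0004 1.5797 1.9877] F [-0.42    0.0535 -2.6731] w 0.0357138819181228
[258 444] [249 400]
```

View pics/v10.png

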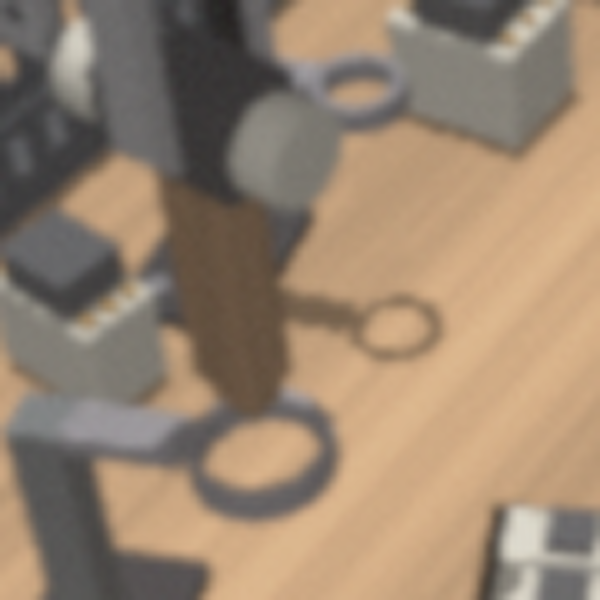

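Handle tip at (252,404) and rim centre at (263,449) in the crop. Their offset matches the prediction to about 2 crop px (<1 mm). Inserting slowly.

```bash
python3 -m crank '[[[-0.17,0.1,0],[0,0,0],20],[[-0.17,0.1,-1],[0,0,0],20],[[-0.17,0.1,-2],[0,0,0],20],[[-0.17,0.1,-3],[0,0,0],20],[[-0.17,0.1,-4],[0,0,0],20],[[-0.17,0.1,-4],[0,0,0],20]]'
python3 - <<'E'
from g import *
to([.554,.310,.151],np.radians(-2.7),0)
E
```

```text
time_s: 13.85
tool_pos: [0.5525, 0.3094, 0.2456]
eef_rot: [3.14, -0.071, -0.005]
wrist_force: [0.4, -0.2, -3.5]
gripper_width: 0.0353
shift cm [ 0.1542  0.0575 -9.4644] turn [ 0.0007 -0.003  -0.0017] q [0.3738 0.305  1.3366 0.0004 1.503  1.99  ] F [ 0.3515 -0.1579 -3.5075] w 0.035298296288678734
```

```bash
python3 -m crank '[[[0.05,0.05,-2],[0,0,0],20],[[0.05,0.05,-4],[0,0,0],20],[[0.05,0.05,-6],[0,0,0],20],[[0.05,0.05,-7.5],[0,0,0],20],[[0.05,0.05,-8.5],[0,0,0],20],[[0.05,0.05,-9],[0,0,0],20],[[0.05,0.05,-9],[0,0,0],20]]'
python3 - <<'E'
from g import *
to([.554,.310,.151],np.radians(-2.7),0)
E
```

```text
time_s: 14.72
tool_pos: [0.5539, 0.3103, 0.1575]
eef_rot: [-3.14, 0.072, -0.0]
wrist_force: [-0.3, -0.5, -3.6]
gripper_width: 0.0355
shift cm [ 0.0064 -0.0348 -0.6482] turn [-0.0006  0.0001 -0.0016] q [0.3742 0.3707 1.4343 0.0005 1.3363 1.9905] F [-0.251  -0.4992 -3.6088] w 0.03550251046191192
```

```bash
python3 -m crank '[[[0,0,-0.3],[0,0,0],20],[[0,0,-0.5],[0,0,0],20],[[0,0,-0.5],[0,0,0],20]]' 
python3 -m crank '[[[0,0,-0.15],[0,0,0],20],[[0,0,-0.3],[0,0,0],20],[[0,0,-0.3],[0,0,0],20]]'
```

```text
time_s: 15.1
tool_pos: [0.5538, 0.3103, 0.1525]
eef_rot: [-3.14, 0.071, 0.0]
wrist_force: [-0.4, 0.7, -2.8]
gripper_width: 0.0354
time_s: 15.48
tool_pos: [0.5541, 0.3104, 0.1504]
eef_rot: [-3.14, 0.071, -0.001]
wrist_force: [-1.9, -1.1, 2.4]
gripper_width: 0.0354
```

Contact: force flipped from −3 to +2.4 N at about 7–8 mm, where the head should seat. Releasing and retreating up.

```bash
python3 -m crank '[[[0,0,0],[0,0,0],52],[[0,0,0],[0,0,0],52],[[0,0,0],[0,0,0],52],[[0,0,0.5],[0,0,0],56],[[0,0,5],[0,0,0],56],[[0,0,11],[0,0,0],56],[[0,0,17],[0,0,0],56],[[0,0,17],[0,0,0],56],[[0,0,17],[0,0,0],56]]'
python3 - <<'E'
from h import *
a=cam('side','s6.png')
P=lambda p:proj(a,p)
yw=np.radians(-2.7);x=np.array([np.cos(yw),np.sin(yw),0])
im=a['frame'].astype(int)[200:270,160:240]; m=((im.min(2)>95)&(im.max(2)-im.min(2)<40)).astype(np.uint8)
# predicted cap centres for a level head at z=.160
print([P(np.array([.554,.310,.160])+k*x) for k in(-.048,.048)])
cv2.imwrite('pics/v11.png',cv2.resize(cv2.imread('pics/s6.png')[150:330,130:370],(800,600),interpolation=cv2.INTER_CUBIC))
E
```

```text
time_s: 16.6
tool_pos: [0.5536, 0.3102, 0.3193]
eef_rot: [-3.14, 0.071, 0.0]
wrist_force: [-0.0, -0.1, -1.4]
gripper_width: 0.0527
[array([212.83225746, 249.26558699]), array([182.57689478, 233.40953446])]
```

View pics/v11.png

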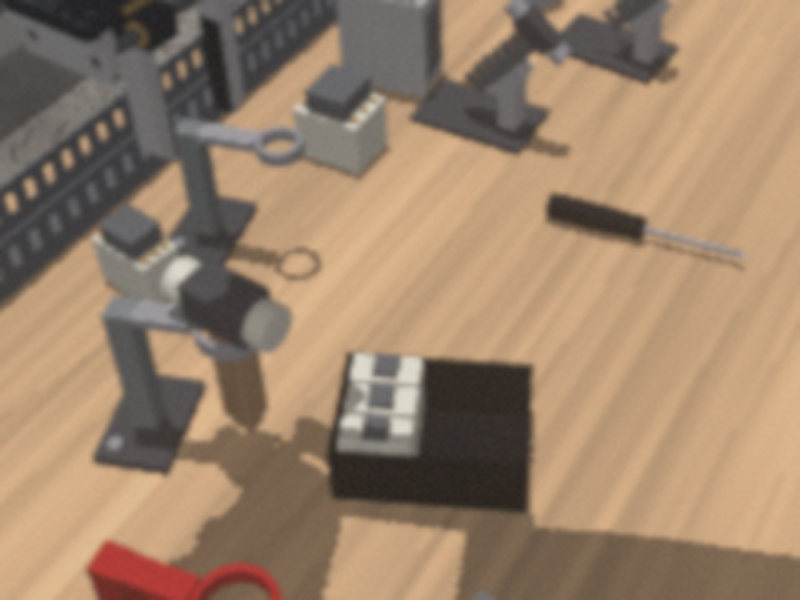

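View 11: the mallet hangs level in the wide ring (head around (235,305), foot (250,425)), clear of the upright bin. The other items are unmoved. Next, a closer measurement of the narrow ring with the wrist camera on the way.

```bash
python3 -m crank '[[[1.6,-19.3,0],[0,0,0.07],53],[[1.6,-19.3,0],[0,0,0.07],53],[[1.6,-19.3,0],[0,0,0.07],53],[[1.6,-19.3,-2],[0,0,0.07],53],[[1.6,-19.3,-2],[0,0,0.07],53],[[1.6,-19.3,-2],[0,0,0.07],53],[[1.6,-19.3,-2],[0,0,0.07],53]]'
cat > ring.py <<'E'
from h import *
np.set_printoptions(precision=4,suppress=True)
def ring(d,guess,fish,ri):
    g=proj(d,guess,fish); im=d['frame'].astype(int); sat=im.max(2)-im.min(2)
    m=(sat<38).astype(np.uint8); out=[]
    cs,h=cv2.findContours(m,cv2.RETR_CCOMP,cv2.CHAIN_APPROX_NONE)
    for c,hh in zip(cs,h[0]):
        if hh[3]>=0 and len(c)>12:
            (x,y),ax,an=cv2.fitEllipse(c)
            if np.hypot(x-g[0],y-g[1])<18:
                # rays through hole edge onto rim plane
                p=np.array([onz(d,u,v,guess[2],fish)[:2] for u,v in c[:,0]]); 
                out.append((x,y,ax,onz(d,x,y,guess[2],fish),p.min(0),p.max(0)))
    print('guess',g,*out,sep='\n')
E
python3 - <<'E'
from ring import *
s=get_state();print(s['tool_pos'])
d=cam('wrist','w7.png'); ring(d,[.655,.117,.134],True,.0155)
for n in('top0.png','side0.png','top1.png','side1.png'): print(n);ring(load(n),[.655,.117,.134],False,.0155)
E
```

```text
time_s: 17.52
tool_pos: [0.5699, 0.1183, 0.2997]
eef_rot: [-3.141, -0.041, -0.001]
wrist_force: [-0.1, -0.0, 0.4]
gripper_width: 0.0499
[0.5699 0.1183 0.2997]
guess
[263.6525 100.0945]
(265.6780700683594, 99.68911743164062, (26.730735778808594, 27.252859115600586), array([0.6555, 0.1147, 0.134 ]), array([0.6399, 0.0992]), array([0.6716, 0.1305]))
top0.png
guess
[238.5481 134.143 ]
(239.24908447265625, 134.2237091064453, (11.059252738952637, 11.738235473632812), array([0.6548, 0.1151, 0.134 ]), array([0.6387, 0.0994]), array([0.6696, 0.132 ]))
side0.png
guess
[212.6307 192.3998]
(213.36326599121094, 193.365966796875, (4.936493396759033, 8.613451957702637), array([0.6505, 0.1195, 0.134 ]), array([0.6393, 0.1068]), array([0.6628, 0.1312]))
(215.4357452392578, 176.29391479492188, (15.832408905029297, 46.22610855102539), array([0.6948, 0.049 , 0.134 ]), array([ 0.6535, -0.0669]), array([0.7219, 0.1218]))
top1.png
guess
[238.5481 134.143 ]
(239.1885986328125, 134.2340545654297, (11.005783081054688, 11.909591674804688), array([0.6548, 0.1153, 0.134 ]), array([0.6387, 0.0994]), array([0.6696, 0.132 ]))
side1.png
guess
[212.6307 192.3998]
(213.38426208496094, 193.3455810546875, (4.603024959564209, 8.847648620605469), array([0.6505, 0.1194, 0.134 ]), array([0.6393, 0.1068]), array([0.6628, 0.1312]))
(215.3527374267578, 176.4040985107422, (15.810293197631836, 45.77109146118164), array([0.6947, 0.0496, 0.134 ]), array([ 0.6535, -0.0619]), array([0.7218, 0.1218]))
```

Narrow ring centre (0.655,0.115): wrist and top agree within 1 mm, and the hole measures 31–32 mm as it should. Now over to the hammer, tilting.

```bash
python3 -m crank '[[[-12,-10,0],[0,0,0],53],[[-12,-15,0],[0,0,0],53],[[-12,-27,0],[0.018,-0.698,0],53],[[-12,-27,0],[0.018,-0.698,0],53],[[-12,-27,0],[0.018,-0.698,0],53],[[-12,-27,0],[0.018,-0.698,0],53],[[-12,-27,0],[0.018,-0.698,0],53],[[-12,-27,-4],[0.018,-0.698,0],53],[[-12,-27,-4],[0.018,-0.698,0],53]]'
python3 - <<'E'
from g import *
d=cam('wrist','w8.png')
a=np.radians(40);yw=np.radians(1.5);r=np.array([np.cos(yw),np.sin(yw),0]);tz=-np.sin(a)*r+[0,0,np.cos(a)];tx=np.cos(a)*r+[0,0,np.sin(a)]
sh=np.array([.545,-.152,.122])
to(sh+.105*tz,yw,a);to(sh+.005*tz,yw,a)
for n,p in(('face',sh+.012*tz+.0385*tx),('pein',sh+.012*tz-.0385*tx),('shoulder',sh),('c',sh+.012*tz)): print(n,p,proj(d,p,True))
cv2.imwrite('pics/v12.png',cv2.resize(cv2.imread('pics/w8.png')[40:230,160:400],(768,608))[:600])
E
```

```text
time_s: 18.7
tool_pos: [0.4499, -0.1505, 0.2581]
eef_rot: [-2.941, -0.04, -1.063]
wrist_force: [-0.8, -1.0, 1.0]
gripper_width: 0.05
shift cm [ 2.6656 -0.241  -5.7856] turn [-0.0022 -0.0012 -0.0025] q [-0.9119 -0.4929  2.2001  0.6329  1.0728  0.4241] F [-0.3495  0.0199  1.1041] w 0.04977491594303826
shift cm [  9.0912  -0.0727 -13.4461] turn [-0.0022 -0.0012 -0.0025] q [-0.9119 -0.4929  2.2001  0.6329  1.0728  0.4241] F [-0.3495  0.0199  1.1041] w 0.04977491594303826
face [ 0.5668 -0.1514  0.1559] [264.5829 153.8275]
pein [ 0.5078 -0.153   0.1064] [264.4672 217.8247]
shoulder [ 0.545 -0.152  0.122] [264.4577 184.1564]
c [ 0.5373 -0.1522  0.1312] [264.539  186.7418]
```

View pics/v12.png

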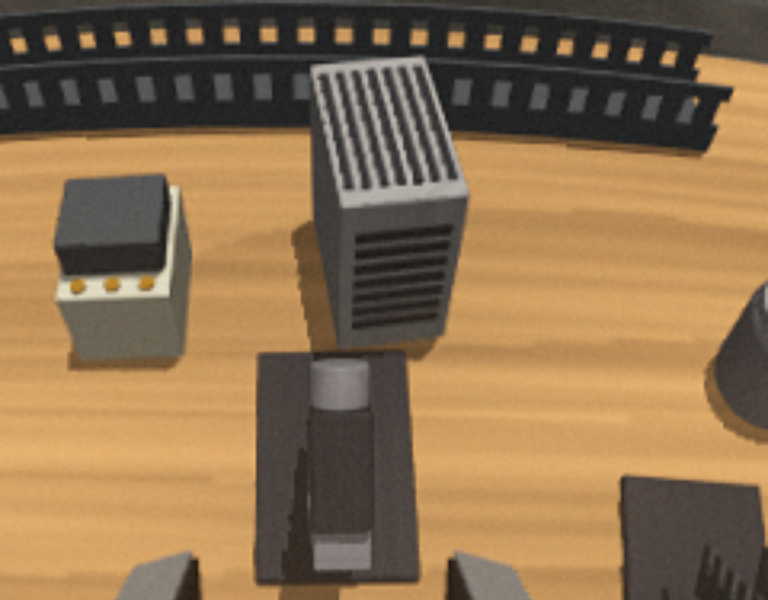

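View 12 (last): the hammer head runs from (339,360) to (342,568) in the crop. Rows match the prediction, and the lateral offset is 1.5 px, so y ≈ −0.1535. Closing in with that correction and gripping.

```bash
python3 -m crank '[[[2.7,-0.4,-5.8],[0,0,0],53],[[2.7,-0.4,-5.8],[0,0,0],53],[[5.9,-0.3,-9.6],[0,0,0],53],[[7.8,-0.25,-11.9],[0,0,0],53],[[9.1,-0.22,-13.4],[0,0,0],53],[[9.1,-0.22,-13.4],[0,0,0],53],[[9.1,-0.22,-13.4],[0,0,0],53]]'
python3 - <<'E'
from g import *
d=cam('wrist','w9.png')
to([.5418,-.1535,.1258],np.radians(1.5),np.radians(40))
# row profile across the head: find dark/grey (low saturation) span near column 260
im=d['frame'].astype(int);sat=im.max(2)-im.min(2)
for v in range(130,260,12):
    print(v,''.join('#' if x<30 else '.' for x in sat[v,200:320:2]))
E
```

```text
time_s: 19.62
tool_pos: [0.5423, -0.1555, 0.1283]
eef_rot: [-2.943, -0.039, -1.077]
wrist_force: [0.8, -0.4, -0.2]
gripper_width: 0.05
shift cm [-0.0198  0.2063 -0.2265] turn [0.001  0.0033 0.0005] q [-0.7063 -0.0475  2.186   0.8405  0.6164  0.2298] F [-0.0953  0.1877 -0.567 ] w 0.0496499209417536
130 ............................############################....
142 .............................##########################.....
154 ..............................############..................
166 ............#################################...............
178 ............##################################..............
190 ............##################################..............
202 ............###################################.............
214 ......####.####################################....####.....
226 ################################################..##########
238 ################################################..##########
250 ##########.#####################################....########
```

```bash
python3 -m crank '[[[0,0.1,-0.15],[0,0,0],53],[[0,0.1,-0.15],[0,0,0],53],[[0,0.1,-0.15],[0,0,0],53]]'; python3 - <<'E'
from g import *
d=cam('wrist','w10.png')
to([.5418,-.1535,.1258],np.radians(1.5),np.radians(40))
im=d['frame'].astype(int).mean(2)
for v in range(150,236,7): print(v,*(int(x) for x in im[v,212:312:4]))
a=np.radians(40);yw=np.radians(1.5);r=np.array([np.cos(yw),np.sin(yw),0]);tz=-np.sin(a)*r+[0,0,np.cos(a)];tx=np.cos(a)*r+[0,0,np.sin(a)]
sh=np.array([.545,-.1535,.122])
for k in(.0385,.022,-.022,-.0385): print(k,proj(d,sh+.012*tz+k*tx,True))
print('tcp',proj(d,get_state()['tool_pos'],True))
E
```

```text
time_s: 20.05
tool_pos: [0.5407, -0.154, 0.1242]
eef_rot: [-2.943, -0.036, -1.072]
wrist_force: [-0.0, -0.1, 0.0]
gripper_width: 0.0497
shift cm [0.107  0.0502 0.1721] turn [-0.0011  0.0002  0.0013] q [-0.7045 -0.0425  2.1903  0.845   0.611   0.2256] F [-0.3735 -0.9133  0.6225] w 0.049462856868950175
150 136 142 139 140 142 140 138 139 139 141 77 81 66 71 76 71 66 72 72 75 75 79 85 79 141
157 139 137 138 120 62 60 63 61 65 61 39 35 38 43 39 37 37 39 64 63 62 76 135 133 131
164 151 152 154 100 66 70 61 66 65 108 111 108 107 103 108 103 63 61 65 62 91 159 154 153 156
171 158 157 154 88 69 66 66 63 89 110 121 132 136 137 128 113 93 60 68 66 60 152 153 150 156
178 151 150 149 72 69 70 65 64 89 111 118 129 133 128 123 107 85 67 69 69 61 150 148 149 148
185 149 146 149 46 68 65 63 67 96 108 117 126 131 126 117 106 81 66 63 70 69 153 150 155 152
192 155 157 157 64 69 70 65 65 82 110 123 120 132 123 116 88 45 67 72 68 69 153 152 151 152
199 161 161 162 62 61 67 63 58 58 58 60 54 61 58 57 54 57 65 66 67 72 159 156 156 156
206 163 162 163 63 71 68 67 52 53 51 56 54 60 57 61 57 51 65 60 66 69 169 161 163 165
213 147 126 133 67 66 66 65 41 54 52 54 53 53 57 56 55 54 73 70 65 66 115 147 126 144
220 126 109 31 62 65 62 66 45 54 52 50 55 54 51 55 51 51 63 61 68 64 90 19 59 124
227 125 32 32 62 69 62 65 44 52 54 54 50 52 56 57 52 51 65 64 66 68 65 23 39 121
234 57 30 27 66 66 63 66 40 48 51 53 50 52 51 52 49 50 67 67 68 65 65 25 32 36
0.0385 [259.4043 166.7739]
0.022 [259.495  193.6867]
-0.022 [259.7362 258.3276]
-0.0385 [259.8221 279.435 ]
tcp [260.2536 225.7104]
```

The head is centred on column 260, same as the tool. Gripping and lifting.

```bash
python3 -m crank '[[[0,0,0.1],[0,0,0],10],[[0,0,0.1],[0,0,0],10],[[0,0,0.1],[0,0,0],10],[[0,0,0.1],[0,0,0],10],[[0,0,0.1],[0,0,0],10]]' 50; python3 -m crank '[[[0,0,1.5],[0,0,0],10],[[0,0,4],[0,0,0],10],[[0,0,8],[0,0,0],10],[[0,0,13],[0,0,0],10],[[0,0,18],[0,0,0],10],[[0,0,20],[0,0,0],10],[[0,0,20],[0,0,0],10]]'
python3 - <<'E'
from g import *
to([.5418,-.1535,.34],np.radians(1.5),0)
E
```

```text
time_s: 20.72
tool_pos: [0.5408, -0.1538, 0.1249]
eef_rot: [-2.943, -0.037, -1.071]
wrist_force: [0.2, 1.2, 1.5]
gripper_width: 0.0214
time_s: 21.6
tool_pos: [0.5409, -0.1542, 0.326]
eef_rot: [-2.944, -0.038, -1.073]
wrist_force: [0.1, -0.7, -2.6]
gripper_width: 0.0215
shift cm [0.0923 0.0724 1.4011] turn [-0.0172  0.6988  0.0004] q [-0.7043 -0.323   1.9592  0.5293  1.0134  0.6699] F [ 0.1188 -0.7152 -2.5637] w 0.02154149366866606
```

```bash
python3 -m crank '[[[0,0,3],[-0.017,0.699,0],10],[[0,0,3],[-0.017,0.699,0],10],[[0,0,3],[-0.017,0.699,0],10],[[0,0,3],[-0.017,0.699,0],10],[[0,0,3],[-0.017,0.699,0],10],[[11.4,26.9,3],[-0.017,0.699,0],10],[[11.4,26.9,3],[-0.017,0.699,0],10],[[11.4,26.9,3],[-0.017,0.699,0],10],[[11.4,26.9,3],[-0.017,0.699,0],10],[[11.4,26.9,3],[-0.017,0.699,0],10]]'
python3 -m crank '[[[0,0,-4.5],[0,0,0],10],[[0,0,-7],[0,0,0],10],[[0,0,-7],[0,0,0],10],[[0,0,-7],[0,0,0],10]]'
cat > foot.py <<'E'
from g import *
to([.655,.115,.28],np.radians(1.5),0)
tp=get_state()['tool_pos'];off=.110+.005
# wooden handle in side and top pictures: brown = darker than table wood, saturated
for n in('side','top'):
    d=cam(n); bg=load(n+'0.png')['frame'].astype(int); im=d['frame'].astype(int)
    dif=(abs(im-bg).sum(2)>45); sat=im.max(2)-im.min(2); br=im.sum(2)
    p1=proj(d,tp-[0,0,off]); p0=proj(d,tp-[0,0,.005])
    m=(dif&(im[:,:,0]-im[:,:,2]>25)).astype(np.uint8)
    x0,x1=int(min(p0[0],p1[0]))-18,int(max(p0[0],p1[0]))+18; y0,y1=int(min(p0[1],p1[1]))-12,int(max(p0[1],p1[1]))+14
    print(n,'foot pred',p1,'shoulder pred',p0,'ring',proj(d,[.655,.115,.134]))
    for v in range(y0,y1): 
        u=np.where(m[v,x0:x1])[0]
        if len(u): print(v,u.min()+x0,u.max()+x0,len(u),end=' | ')
    print()
E
python3 foot.py
```

```text
time_s: 22.85
tool_pos: [0.654, 0.1175, 0.3532]
eef_rot: [-3.138, -0.041, 0.004]
wrist_force: [0.2, -0.7, -2.8]
gripper_width: 0.0216
time_s: 23.35
tool_pos: [0.6548, 0.1146, 0.2859]
eef_rot: [-3.139, -0.037, -0.001]
wrist_force: [0.0, 0.5, -3.2]
gripper_width: 0.0214
shift cm [ 0.0166  0.0382 -0.5914] turn [-0.0019  0.0006  0.0027] q [0.0423 0.3526 1.1939 0.0019 1.5944 1.5896] F [ 0.0147  0.5343 -3.1686] w 0.021417304761853977
side foot pred [211.8759 181.9381] shoulder pred [207.6594 149.1029] ring [213.0403 192.0243]
152 204 208 3 | 153 204 210 5 | 154 204 208 4 | 155 205 210 5 | 156 205 210 5 | 157 207 209 3 | 158 206 209 4 | 159 205 210 6 | 160 208 211 4 | 161 208 210 3 | 162 207 211 5 | 163 206 211 3 | 164 206 211 3 | 165 207 212 3 | 166 207 212 4 | 167 207 212 5 | 168 207 212 6 | 169 208 212 5 | 170 207 211 5 | 171 207 214 6 | 172 207 215 7 | 173 207 215 6 | 174 210 215 6 | 175 208 215 8 | 176 207 215 9 | 177 206 215 10 | 178 206 215 10 | 179 207 214 8 | 180 208 214 7 | 181 208 214 7 | 182 209 214 6 | 183 210 213 4 | 193 217 217 1 | 194 209 217 4 | 
top foot pred [239.0458 130.6085] shoulder pred [237.7772 118.5301] ring [239.2863 134.1618]
106 251 255 5 | 111 220 256 5 | 112 220 255 6 | 113 220 252 3 | 114 220 252 3 | 115 220 252 3 | 116 251 256 3 | 117 251 256 4 | 118 251 256 2 | 119 256 256 1 | 120 256 256 1 | 121 256 256 1 | 122 256 256 1 | 123 256 256 1 | 124 256 256 1 | 125 256 256 1 | 126 256 256 1 | 127 255 256 2 | 128 255 256 2 | 129 255 256 2 | 130 232 256 2 | 131 242 256 3 | 132 235 256 9 | 133 231 256 3 | 134 230 256 4 |
```

The handle tip is seen at (211.5,183), with (211.9,182) predicted and the ring below at (213,192). Aligned within about 1 mm. Inserting.

```bash
python3 -m crank '[[[0.02,0.03,-1],[0,0,0],10],[[0.02,0.03,-2],[0,0,0],10],[[0.02,0.03,-3],[0,0,0],10],[[0.02,0.03,-4],[0,0,0],10],[[0.02,0.03,-5],[0,0,0],10],[[0.02,0.03,-5],[0,0,0],10]]'
python3 - <<'E'
from g import *
to([.655,.115,.139],np.radians(1.5),0);print(get_state()['moment'])
E
```

```text
time_s: 24.2
tool_pos: [0.6542, 0.1154, 0.2332]
eef_rot: [-3.14, -0.038, 0.006]
wrist_force: [-0.1, 0.0, -3.8]
gripper_width: 0.0216
shift cm [ 0.0843 -0.036  -9.4231] turn [-0.0012 -0.004   0.002 ] q [0.0437 0.3794 1.2644 0.0014 1.5018 1.5902] F [-0.142   0.0125 -3.8103] w 0.021569285448107278
[0.0231 0.0136 0.0223]
```

```bash
python3 -m crank '[[[0.03,0,-1.5],[0,0,0],10],[[0.03,0,-3],[0,0,0],10],[[0.03,0,-4.5],[0,0,0],10],[[0.03,0,-6],[0,0,0],10],[[0.03,0,-7.5],[0,0,0],10],[[0.03,0,-8.5],[0,0,0],10],[[0.03,0,-8.5],[0,0,0],10]]'
python3 -m crank '[[[0,0,-0.2],[0,0,0],10],[[0,0,-0.4],[0,0,0],10],[[0,0,-0.4],[0,0,0],10]]'
```

```text
time_s: 25.08
tool_pos: [0.6545, 0.1154, 0.1486]
eef_rot: [-3.14, -0.038, 0.005]
wrist_force: [0.2, -0.1, -2.7]
gripper_width: 0.0217
time_s: 25.45
tool_pos: [0.6554, 0.1154, 0.1462]
eef_rot: [-3.14, -0.038, 0.001]
wrist_force: [0.6, -0.3, -2.6]
gripper_width: 0.0218
```

```bash
python3 -m crank '[[[0,0,-0.15],[0,0,0],10],[[0,0,-0.3],[0,0,0],10],[[0,0,-0.3],[0,0,0],10]]'
python3 -m crank '[[[0,0,-0.1],[0,0,0],10],[[0,0,-0.2],[0,0,0],10],[[0,0,-0.2],[0,0,0],10]]'
```

```text
time_s: 25.82
tool_pos: [0.6551, 0.1154, 0.1427]
eef_rot: [-3.14, -0.038, 0.002]
wrist_force: [-0.0, 0.2, -2.1]
gripper_width: 0.0215
time_s: 26.2
tool_pos: [0.6552, 0.1154, 0.1408]
eef_rot: [-3.14, -0.038, 0.002]
wrist_force: [-0.7, -0.8, -3.4]
gripper_width: 0.0212
```

```bash
python3 -m crank '[[[0,0,-0.1],[0,0,0],10],[[0,0,-0.2],[0,0,0],10],[[0,0,-0.2],[0,0,0],10]]'
python3 - <<'E'
from g import *
d=cam('wrist','wA.png');to([.655,.115,.139],np.radians(1.5),0);to([.655,.115,.139],np.radians(1.5),0)
E
```

```text
time_s: 26.58
tool_pos: [0.6555, 0.1154, 0.1401]
eef_rot: [-3.14, -0.038, 0.001]
wrist_force: [-3.3, -0.1, 3.8]
gripper_width: 0.0216
shift cm [-0.0527 -0.0392 -0.1148] turn [-0.0013 -0.0003  0.0019] q [0.0437 0.4486 1.3633 0.0013 1.3299 1.5899] F [-2.3931 -0.7318  4.1795] w 0.021696252129165032
shift cm [-0.0527 -0.0392 -0.1148] turn [-0.0013 -0.0003  0.0019] q [0.0437 0.4486 1.3633 0.0013 1.3299 1.5899] F [-2.3931 -0.7318  4.1795] w 0.021696252129165032
```

Contact at 6 mm above the rim, as expected for seating (about +4 N). Releasing, backing off, and checking numerically.

```bash
python3 -m crank '[[[0,0,0],[0,0,0],40],[[0,0,0],[0,0,0],40],[[0,0,0],[0,0,0],40],[[0,0,0.5],[0,0,0],48],[[0,0,5],[0,0,0],48],[[0,0,11],[0,0,0],48],[[0,0,16],[0,0,0],48],[[-12,0,18],[0,0,0],48],[[-12,0,18],[0,0,0],48],[[-12,0,18],[0,0,0],48]]'
python3 -m crank '[[[-2,-15,0],[0,0,0],48],[[-4,-28,0],[0,0,0],48],[[-4,-28,0],[0,0,0],48],[[-4,-28,0],[0,0,0],48],[[-4,-28,0],[0,0,0],48],[[-4,-28,0],[0,0,0],48]]'
python3 - <<'E'
from h import *
np.set_printoptions(precision=4,suppress=True)
tt=cam('top','tF.png');ss=cam('side','sF.png');w=cam('wrist','wF.png')
t0,s0=load('top0.png'),load('side0.png')
for n,a,b in(('top',tt,t0),('side',ss,s0)):
    d=(abs(a['frame'].astype(int)-b['frame']).max(2)>40).astype(np.uint8)
    d=cv2.morphologyEx(d,cv2.MORPH_OPEN,np.ones((3,3)))
    q=cv2.connectedComponentsWithStats(d); print(n,[q[2][i].tolist() for i in range(1,q[0]) if q[2][i][4]>25])
def row(d,u0,u1,vs):
    for v in vs: print(v,*(int(x) for x in d['frame'].astype(int).mean(2)[v,u0:u1:2]))
# predicted extents of seated heads
for n,c,yw,hx,h in(('mallet',(.554,.310,.142),-2.7,.048,.036),('hammer',(.655,.115,.134),1.5,.0385,.024)):
    x=np.array([np.cos(np.radians(yw)),np.sin(np.radians(yw)),0])
    for nm,d in(('top',tt),('side',ss)): print(n,nm,[proj(d,np.array(c)+[0,0,z]+k*x) for k in(-hx,hx) for z in (h/2,)],'foot',proj(d,np.array(c)-[0,0,.118 if n=='mallet' else .110]))
E
```

```text
time_s: 27.88
tool_pos: [0.5322, 0.1158, 0.3202]
eef_rot: [-3.14, -0.039, 0.0]
wrist_force: [-0.1, -1.0, 0.0]
gripper_width: 0.0454
time_s: 28.62
tool_pos: [0.4957, -0.1674, 0.3189]
eef_rot: [-3.14, -0.031, 0.001]
wrist_force: [-0.6, 0.2, -0.0]
gripper_width: 0.0451
top [[224, 111, 224, 273, 20184], [236, 130, 7, 10, 69], [231, 141, 12, 14, 110], [157, 148, 15, 11, 107], [150, 159, 22, 25, 256], [155, 159, 42, 46, 882], [232, 158, 7, 6, 41], [381, 184, 6, 8, 42], [167, 194, 51, 61, 1896], [408, 211, 7, 10, 42], [332, 286, 180, 98, 11041], [503, 286, 9, 64, 339], [172, 331, 70, 53, 2527]]
side [[297, 0, 43, 35, 815], [343, 0, 8, 5, 28], [396, 0, 57, 121, 3351], [425, 1, 87, 174, 9442], [300, 36, 28, 9, 184], [288, 50, 47, 25, 497], [301, 100, 6, 11, 60], [322, 125, 21, 27, 296], [309, 149, 6, 7, 28], [377, 151, 65, 129, 3216], [282, 152, 15, 15, 126], [330, 172, 13, 6, 65], [427, 178, 45, 29, 1005], [200, 182, 19, 14, 180], [298, 188, 49, 35, 632], [292, 193, 8, 4, 30], [210, 200, 9, 20, 138], [309, 222, 78, 57, 1397], [179, 227, 39, 28, 581], [215, 226, 9, 7, 50], [189, 255, 101, 51, 3904], [204, 277, 9, 6, 44], [368, 284, 20, 20, 215], [485, 305, 15, 20, 228], [379, 306, 107, 78, 4827]]
mallet top [array([161.6421, 185.1598]), array([165.3142, 149.2903])] foot [171.8663 176.1913]
mallet side [array([212.8323, 249.2656]), array([182.5769, 233.4095])] foot [203.9073 276.5312]
hammer top [array([239.1233, 146.9902]), array([239.204 , 119.1513])] foot [240.3157 143.8677]
hammer side [array([223.6779, 192.7698]), array([201.8893, 184.9679])] foot [216.5655 219.4121]
```

Seated extents match the predictions: hammer foot at row 219 (predicted 219.4), both heads where level seating puts them. One last check that the bystanders near the gripper's shadow are unmoved.

```bash
python3 - <<'E'
from h import *
for n,b in(('side',(288,200,356,235)),('top',(285,205,312,280))):
    for k in('0','1','F'):
        d=load((n+k if k!='F' else n[0]+'F')+'.png');x0,y0,x1,y1=b
        a=d['frame'][y0:y1,x0:x1].astype(int);m=(a.max(2)<60).astype(np.uint8)
        q=cv2.connectedComponentsWithStats(m);i=1+np.argmax(q[2][1:,4]);print(n,k,q[2][i],q[3][i])
# bystander overlap: patches
t0,tF,s0,sF=load('top0.png'),load('tF.png'),load('side0.png'),load('sF.png')
for n,a,c,(x0,y0,x1,y1) in(('relay/contactor L top',t0,tF,(196,95,216,128)),('terminals top',t0,tF,(100,248,162,277)),('terminals side',s0,sF,(238,326,294,384)),('tin side',s0,sF,(280,125,302,155)),('supply side',s0,sF,(230,138,264,180)),('contactor side',s0,sF,(218,168,248,203)),('relay side',s0,sF,(158,210,186,241))):
    e=abs(a['frame'][y0:y1,x0:x1].astype(int)-c['frame'][y0:y1,x0:x1]).max(2);print(n,(e>40).mean())
E
```

```text
side 0 [ 8 12 25  9 54] [18.85185185 15.48148148]
side 1 [ 8 11 26  9 74] [19.22972973 15.31081081]
side F [  7  10  27  11 118] [18.96610169 14.47457627]
top 0 [  6   4  12  33 255] [11.73333333 20.01176471]
top 1 [  6   4  12  33 254] [11.7519685  20.03149606]
top F [  7   4  11  33 262] [11.9389313  19.88167939]
relay/contactor L top 0.0
terminals top 0.0
terminals side 0.0
tin side 0.04696969696969697
supply side 0.0
contactor side 0.007619047619047619
relay side 0.07834101382488479
```

```bash
python3 -c "
from bench import *
print(get_state()['wrist_force']);print(sign_off())"
```

```text
[-0.27989015 -0.62317486  0.33164312]
the job is handed in; nothing more can be done
None
```

Both hammers are hung up and the job is handed in, at about 29 s of the 72 s allowed. I pulled the bin about 10 cm towards the robot with shut fingers. Then I lowered the mallet through the wide ring and the hammer through the narrow one, each until its head touched the rim, and let go.

**Mallet and bin:** after release, the enlarged side view showed the mallet hanging level, with its foot clear of the upright bin.

**Hammer:** I checked it by numbers only, because the 12 picture views were used up. In the side image its foot ended at row 219, where 219.4 was predicted, and its head lay where a level seating puts it. Contact came about 6 mm above the rim, as expected from the grip height.

**Other things on the bench:**
- The screwdriver stayed within about 1 pixel of its start.
- The supply and the terminals showed no change.
- The small changes at the relay, contactor and tin patches (at most 8% of pixels) fit the mallet head or the gripper overlapping them.
- The red stand was never approached.

**Disagreements met:** the rests' plates turned out not to be centred on their origins (about 20 mm off), so I used the measured head positions instead. The first side-view estimate of the narrow ring was 3–4 mm off, because the ring's own wall hid part of the hole. I used the wrist and top views, which agreed within 1 mm.

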